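# Load the converter module into the test fixture and snap its cover shut

### The job

Load the orange-finned converter module into the test fixture, lying flat and centred in the nest between the two rails, then swing the hinged cover over it and press it down until the catch snaps and holds it shut. Set the module down, do not drop it, and leave the blue-finned module and the other things on the bench where they are.

Things in the scene. Friction and masses are not known exactly. Their poses are not given: they have to be found in the camera images.
- module: Converter module, orange heat-sink fins on a green board: rigid block 60 (its x) x 40 (y) x 18 mm high, 50 to 90 g; origin at the centre of its underside, z up. It starts fins up on one of two carriers; which one stands nearer the robot varies. Fits the fixture either way round. Grip its faces with 20 to 40 N.
- carrier: Fixed black carrier the orange module starts on; origin under its centre, x along the module's length. Seat 20 mm above the origin. Two grey end cheeks stand 1.7 mm off the module's ends, up to 2 mm below its top, so it can be taken here only across its 40 mm width (y). The carrier is 34 mm wide below it: fingertips may go 15 mm below the module's underside.
- spare: The same module with blue fins, on the other carrier. Leave it alone.
- clear (a point): Point on top of the green mat (2 mm thick, shallow dimples) in the middle of an area about 180 mm square that is always clear: for putting the module down and taking it again the other way.
- fixture: Fixed test fixture; origin under the centre of the nest, on the mat; its x runs along the two rails, its y points to the hinge side, z up. Aluminium base plate 110 (x) x 130 (y) x 10 mm high; on it a black pedestal 54 mm long in x (the nest), 26 mm high, with the rails on both sides.
- nest (a point): Centre of the nest floor, 26 mm above the fixture's origin, same axes: the module's underside centre belongs here, its length along x. Two grey rails 60 mm long, 43 mm apart inside, 8 mm thick, flared at the top, reach about 22 mm above this floor, 4 mm over the loaded module's top. The two x ends are open down to 16 mm below the floor: so hold the module by its two ends.
- cover_hinge (a point): Point on the cover's hinge axis (parallel to the fixture's x), mid width: 24 mm above the nest floor, at y = +42 mm from the nest centre. It turns with the cover; shut, its axes are the nest's. White cover plate: 70 mm in x, 88 mm from axis to free edge (-y), 8 mm thick, underside level with the axis when shut. The open cover reaches about 100 mm above the axis.
- press_pad (a point): Centre of the top of the yellow press pad on the cover's outer face, 66 mm from the hinge axis toward the free edge (-y) and 14 mm outwards (+z; up when shut). Pad 40 (x) x 26 (y) x 6 mm. Turns with the cover. Swing the cover over by pushing this outer side, then press the pad down.
- cover (a joint): Cover angle, rad: 0 shut, grows opening; 1.6 to 2.0 at the start (upright or leaning out over the hinge side). A light spring (about 0.15 N m at shut) swings it wide open again if let go early. The snap over the catch comes between 0.15 and 0.05 rad and takes about 10 N straight down on the pad's middle; below 0.04 it is held, at about 0.
- catch_roller (a point): Middle of the steel roller of the sprung catch, 24 mm long in x, 4 mm radius, at the fixture's -y side; the nose on the cover's free edge snaps under it. It yields only away from the nest (-y). It stands about 30 mm from the middle of the shut press pad, 2 mm lower: do not press on it.
- board: Green circuit board 110 x 150 x 4 mm lying at the back of the mat; leave alone.
- flux: Small bottle, 44 mm diameter, 85 mm high; leave alone.
- driver: Screwdriver 170 mm long lying at the back left of the mat; leave alone.
- spool: Blue spool 56 mm diameter, 40 mm high; leave alone.
- cup: Steel cup 60 mm diameter, 50 mm high; leave alone.
There are look-alikes about, which are no part of the job. Of the things that look like the fixture, the middle-sized one is meant.

How it is judged:
By the outcome, as a careful person would: the job done as asked, in the order asked, and still so for the second after the job is handed in, with the robot touching nothing.
It also fails if it takes over 66 s, if anything falls off the work surface, if the arm or the gripper's body presses on something with over 40 N, if the wrist force passes 120 N, or if a joint passes its speed limit or range.

### The arm

A 7-joint arm with a two-finger parallel gripper is mounted at the origin on the work surface. World frame = base frame: x ahead of the robot, y to its left, z up, the work surface at z = 0. Lengths are in m, angles in rad, forces in N, time in s.
With the tool pointing down it reaches from about 0.4 to 0.85 m from the base axis. Payload 10.4 kg.
Tool frame: the origin (TCP) lies at the very end of the fingers, on their centre line; the grasp point (between the pads) lies 19 mm behind it; x points along the fingers, y is the direction in which the jaws open and shut, and the axes are right-handed (so a half turn about x gives the same grasp; the last joint's range is limited). The gripper opens to 85 mm and grips with 20 to 120 N. Pads are 22 mm wide; open, the fingers measure 114 mm over their backs; the gripper's body (76 mm by 85 mm) begins 54 mm behind the grasp point. The pads swing forward as they close: fully open they stand 13 mm farther back than shut.
Start: joints at [-1.129, 0.332, -0.065, 1.46, 0.022, 1.35, -0.088], TCP at [0.28, 0.559, 0.231] pointing down, gripper open.
Joint ranges: [-2.6, 2.6], [-0.5, 2.12], [-1.47, 1.34], [0.16, 2.42], [-1.27, 4.41], [0.06, 2.06], [-2.6, 2.6]. Speed limits (rad/s): [2.22, 2.22, 2.79, 2.79, 3.14, 3.14, 3.14].

### API

Orientations are given as a unit quaternion [x, y, z, w].
In Python, from workcell import monitor, camera, ticket, regions_of gives the robot as it stands.
- The arm moves only by the tool step_arm, never from a script. Its argument "increments" is a list of rows, each a list of 5 numbers: the finger opening in m, from 0 to 0.0854, then the shift along the world's x, y, z in m, then the turn about the world's z in rad. A call has 1 to 12 rows; each row shifts and turns the commanded pose from where the row before left it; what a row does not reach is not made up. A row lasts 1/12 s, in which the tool goes at most 41.7 mm and 7.16 degrees, less where a joint would pass 70% of its speed; a pose out of reach is approached as far as the arm can. A call with a gripper value outside its range is refused whole. The fingers move at their own pace and stop on an object; "force" is the grip in N (left out, the last holds). Time passes only in rows, so rows that do not move let the fingers close. It gives the time, the measured TCP pose, the force and the opening at its end, in the units of the state.
- monitor.get_obs(): the state, without advancing time (a new reading comes with each control period).
- camera(name): name is "scene" or "top" or "wrist"; returns a dict with "color" (480x640x3 uint8, red, green, blue), "range_z" (480x640 float32, m along the optical axis (not along the pixel's ray), 0 where there is no reading), "fx", "fy", "cx", "cy" (pixels), "k1" (the pictures are not rectified: a ray, as slopes to the right and down, at radius r is drawn at 1 + k1 r^2 times it, then the intrinsics apply), "cam_to_world" (4x4, takes a point from camera to world coordinates). Camera axes: x right, y up, looking along -z (the intrinsics and any distortion apply to the point x, -y, -z); pixel columns grow to the right and rows downward; lengths in m; the calibration is good to about 2 mm. A picture is of the moment at which its call begins.
- ticket.hand_in(): hands the job in, once; it reports no verdict.
Trained networks look in a picture, given as the dict that the camera call returned (one of the last four; its "shot" number tells which), for a name from the list of things; names that differ only in an ending like _2 or _b are one class to them, and where a whole thing is asked for, a point or a joint stands for the part that bears it (a point fixed in the world has none). Each returns a list of dicts, best first, with "p" (0 to 1); they miss things now and then, are a little off and sometimes report something else, mostly with a low value. They report only what shows in the picture. A call takes as long as a camera call. They do not tell look-alikes from the thing itself.
- regions_of(picture, query): "region" (480x640 bool, what is visible of it) and "centre" ([row, column] in pixels, amid what is visible of it).
The state is a dict: "clock": time; "joint_pos": joint angles; "joint_velocities": joint speeds; "tau": joint torques, N m; "position": TCP position; "ee_rot": TCP orientation; "ft_force": force on the tool from outside, world axes, zero at the start; "torque": the same for the moment, N m; "grip_width": opening from 0.0 (shut) to 1.0 (fully open).
Only numpy, scipy, OpenCV 4.12 (cv2) and the standard library are available. Lean on these libraries where they do the work, as an engineer would, in place of code of your own. Each camera call takes 0.05 s, during which the arm holds its last target. There are 200 camera calls.

## Working session

There is one attempt and no reset: what is moved stays moved. The work goes in short steps, Python scripts to look and compute and a tool call to move; the robot and the scene stay as the last step left them, time stands still between calls to the robot, and variables do not carry over. Pictures are saved under pics/ and viewed, about 8 in all and at most 12, crops included, and the job is handed in when it is done.

Besides the shell and the picture viewer there is one more tool, called after "Emit:" as a command line: name --pt "numbers of a row" for each row, then --argument value for the rest. step_arm: Moves the arm, as the interface text tells. Its arguments: {"type":"object","properties":{"increments":{"type":"array"},"force":{"type":"number"}},"required":["increments"]}

```bash
mkdir -p pics
cat > h.py <<'E'
import numpy as np,cv2
from workcell import monitor,camera,ticket,regions_of
def cloud(p):
    v,u=np.mgrid[0:480,0:640]
    K=np.array([[p['fx'],0,p['cx']],[0,p['fy'],p['cy']],[0,0,1.]])
    pts=np.stack([u.ravel(),v.ravel()],1).astype(np.float64)[:,None]
    n=cv2.undistortPoints(pts,K,np.array([p['k1'],0,0,0.]))[:,0].reshape(480,640,2)
    z=p['range_z']; c=np.stack([n[...,0]*z,-n[...,1]*z,-z,np.ones_like(z)],-1)
    w=(c@np.array(p['cam_to_world']).T)[...,:3]; w[z<=0]=np.nan
    return w
def save(p,name,crop=None,s=1):
    im=p['color'][...,::-1]
    if crop: r0,r1,c0,c1=crop; im=im[r0:r1,c0:c1]
    cv2.imwrite('pics/'+name,cv2.resize(im,None,fx=s,fy=s))
E
python3 - <<'E'
from h import *
for n in ['top','scene']:
    p=camera(n); save(p,n+'.png'); w=cloud(p); np.savez(n,w=w,c=p['color'])
    print(n,np.array(p['cam_to_world']).round(2).tolist())
    for q in ['module','carrier','fixture','cover','press_pad','catch_roller','spare']:
        for d in regions_of(p,q)[:5]:
            m=d['region']; print(q,round(d['p'],2),np.round(d['centre']),m.sum(),np.nanmedian(w[m],0).round(3),np.nanmax(w[m][:,2]).round(3) )
print(monitor.get_obs())
E
```

```text
top [[-0.01, 1.0, -0.06, 0.39], [-1.0, -0.01, -0.0, -0.06], [-0.0, 0.06, 1.0, 1.3], [0.0, 0.0, 0.0, 1.0]]
module 0.56 [184. 405.] 444 [ 0.616 -0.251  0.037] 0.047
carrier 0.72 [199. 403.] 157 [ 0.581 -0.25   0.037] 0.043
fixture 0.93 [361. 156.] 1447 [0.205 0.332 0.041] 0.055
fixture 0.82 [230. 236.] 2978 [0.504 0.149 0.021] 0.15
fixture 0.73 [370. 431.] 4612 [ 0.182 -0.301  0.074] 0.093
cover 0.63 [372. 434.] 2355 [ 0.175 -0.303  0.078] 0.093
cover 0.6 [220. 214.] 635 [0.518 0.191 0.108] 0.15
cover 0.56 [360. 153.] 675 [0.203 0.344 0.045] 0.055
press_pad 0.85 [373. 433.] 2316 [ 0.175 -0.302  0.078] 0.093
press_pad 0.61 [222. 210.] 587 [0.517 0.191 0.109] 0.15
catch_roller 0.57 [237. 257.] 81 [0.484 0.089 0.061] 0.069
catch_roller 0.4 [365. 172.] 57 [0.187 0.304 0.044] 0.052
spare 0.68 [249. 426.] 449 [ 0.455 -0.297  0.037] 0.046
scene [[-0.71, -0.38, 0.59, 1.18], [0.7, -0.41, 0.58, 0.63], [0.02, 0.83, 0.56, 0.74], [0.0, 0.0, 0.0, 1.0]]
module 0.69 [245. 235.] 264 [ 0.617 -0.239  0.04 ] 0.045
module 0.56 [320. 251.] 2146 [ 0.744 -0.003  0.007] 0.077
carrier 0.77 [254. 227.] 261 [ 0.6
[... 833 characters left out ...]
.8, 'joint_pos': array([-1.12860187,  0.33217922, -0.06471122,  1.46007954,  0.02165249,
        1.34987985, -0.08852986]), 'joint_velocities': array([ 3.78525288e-04, -7.06373989e-05, -7.74644784e-04, -7.44444175e-04,
        2.87851469e-03, -5.90581648e-04, -8.10618593e-04]), 'tau': array([ 4.32126481e-04, -6.25168419e+01,  4.91505093e-02, -3.91828752e+01,
        1.64938567e-02,  1.33132966e-03, -2.85438250e-05]), 'position': array([0.28015916, 0.55873468, 0.23136034]), 'ee_rot': array([ 0.16290651,  0.6880766 , -0.16280579,  0.68811797]), 'ft_force': array([-0.09044347,  0.28951494, -0.36264768]), 'torque': array([-0.01038683, -0.02139867,  0.02394037]), 'grip_width': 0.9962453429461616}
```

View pics/top.png

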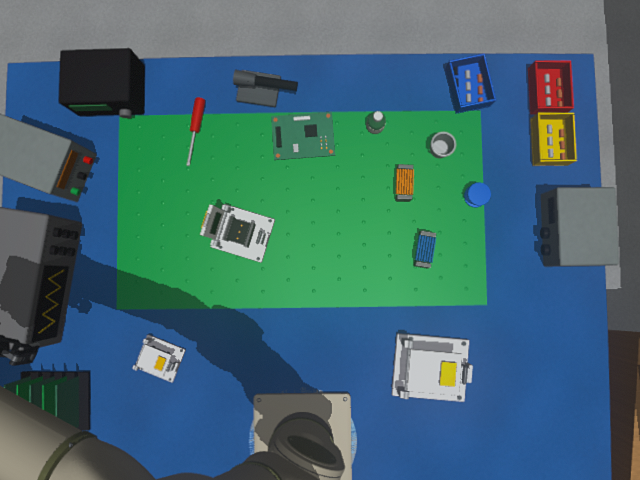

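View pics/scene.png

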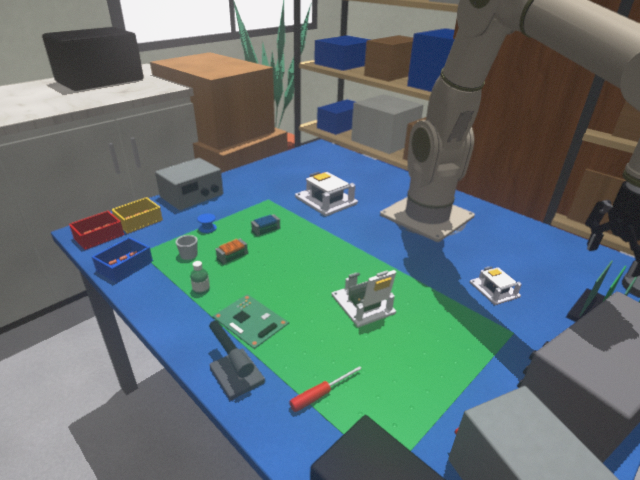

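Candidates, top picture (col,row). Modules: orange (405,184) and blue (426,249), so I take orange. Fixtures: small (160,358), medium with open cover (238,232) and large (432,368), so I take the medium one on the mat. Next I'm measuring these and taking one close crop.

Run:
```python
from h import *
from scipy.spatial.transform import Rotation as R
d=np.load('top.npz'); w,c=d['w'],d['c']
hsv=cv2.cvtColor(c,cv2.COLOR_RGB2HSV)
V,U=np.mgrid[0:480,0:640]
def rect(m,n):
    P=w[m]; P=P[~np.isnan(P[:,0])]; (cx,cy),(a,b),t=cv2.minAreaRect((P[:,:2]*1000).astype(np.float32))
    print(n,len(P),'c',round(cx,1),round(cy,1),'size',round(a,1),round(b,1),'ang',round(t,1),'z',np.percentile(P[:,2],[5,50,95]).round(3))
box=lambda r0,r1,c0,c1:(V>=r0)&(V<r1)&(U>=c0)&(U<c1)
o=(hsv[...,0]<20)&(hsv[...,1]>150)&(hsv[...,2]>80)
rect(o&box(155,210,385,425),'orange')
rect((w[...,2]>.012)&box(155,210,385,425),'carrier all')
ng=~((hsv[...,0]>45)&(hsv[...,0]<80)&(hsv[...,1]>120))
f=box(190,275,190,285)&ng
rect(f&(w[...,2]<.02)&(w[...,2]>.008),'base')
rect(f&(w[...,2]>.006),'fix all')
rect(f&(w[...,2]>.025)&(w[...,2]<.036),'nest floor')
rect(f&(w[...,2]>.044)&(w[...,2]<.056)&(U<262)&(U>215),'rails')
rect(f&(w[...,2]>.085),'cover up')
rect(f&(w[...,2]>.135),'cover top')
rect(f&(w[...,2]>.05)&(w[...,2]<.08)&(U>250),'roller')
print('mat z',np.nanmedian(w[box(220,240,310,345)],0))
q=R.from_quat(monitor.get_obs()['ee_rot']).as_matrix();print(q.round(3))
im=c[...,::-1]
a=cv2.resize(im[190:280,185:290],None,fx=4,fy=4,interpolation=2);b=cv2.resize(im[150:275,380:450],None,fx=4,fy=4,interpolation=2)
o=np.zeros((500,700,3),np.uint8);o[:360,:420]=a;o[:500,420:700]=b;cv2.imwrite('pics/crop.png',o)
```

```text
orange 419 c 618.2 -252.4 size 39.9 62.1 ang 85.8 z [0.03  0.038 0.044]
carrier all 627 c 616.2 -252.4 size 40.7 85.9 ang 86.9 z [0.027 0.037 0.043]
base 1339 c 501.6 138.7 size 131.8 110.8 ang 72.3 z [0.009 0.012 0.017]
fix all 2897 c 505.7 152.2 size 160.0 111.2 ang 72.9 z [0.009 0.024 0.133]
nest floor 411 c 501.7 129.2 size 113.9 94.6 ang 76.7 z [0.026 0.029 0.034]
rails 256 c 514.7 139.7 size 105.2 94.7 ang 87.4 z [0.045 0.051 0.055]
cover up 440 c 519.2 195.4 size 24.5 70.0 ang 71.2 z [0.09  0.123 0.145]
cover top 127 c 519.6 198.2 size 10.8 69.0 ang 71.4 z [0.136 0.141 0.148]
roller 75 c 499.3 96.0 size 52.4 21.8 ang 19.2 z [0.051 0.062 0.067]
mat z [ 0.50735574 -0.06649568  0.00240442]
[[ 0.     0.448  0.894]
 [ 0.     0.894 -0.448]
 [-1.     0.     0.   ]]
```

View pics/crop.png

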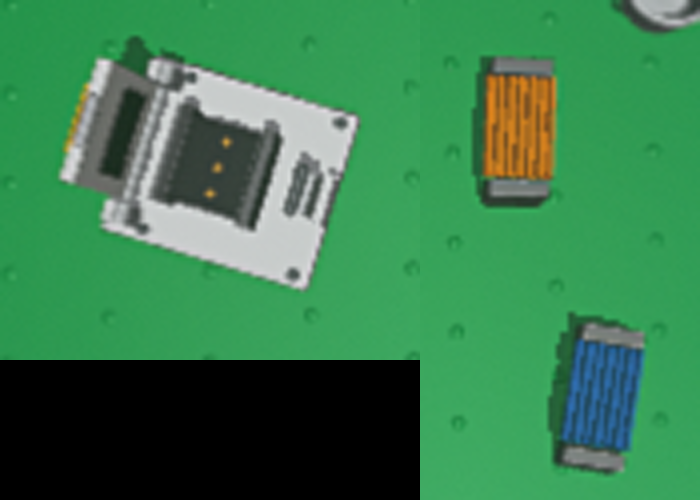

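The crop confirms it: orange fins on the carrier at (405,184), and the medium fixture with open nest, hinge and cover to the left and catch to the right. Moving above the orange module.

Emit:
step_arm --pt "0.085 0.014 -0.034 0 -0.114" --pt "0.085 0.014 -0.034 0 -0.114" --pt "0.085 0.014 -0.034 0 -0.114" --pt "0.085 0.014 -0.034 0 -0.114" --pt "0.085 0.014 -0.034 0 -0.114" --pt "0.085 0.014 -0.034 0 -0.114" --pt "0.085 0.014 -0.034 0 -0.114" --pt "0.085 0.014 -0.034 0 -0.114" --pt "0.085 0.014 -0.034 0 -0.114" --pt "0.085 0.014 -0.034 0 -0.114" --pt "0.085 0.014 -0.034 0 -0.114" --pt "0.085 0.014 -0.034 0 -0.114" --force 30

```text
clock: 1.8
position: [0.4485, 0.149, 0.2317]
ee_rot: [0.563, 0.429, -0.562, 0.429]
ft_force: [0.4, 0.1, 1.0]
grip_width: 0.991
```

Emit:
step_arm --pt "0.085 0.014 -0.034 -0.004 -0.114" --pt "0.085 0.014 -0.034 -0.004 -0.114" --pt "0.085 0.014 -0.034 -0.004 -0.114" --pt "0.085 0.014 -0.034 -0.004 -0.114" --pt "0.085 0.014 -0.034 -0.004 -0.114" --pt "0.085 0.014 -0.034 -0.004 -0.114" --pt "0.085 0.014 -0.034 -0.004 -0.114" --pt "0.085 0.014 -0.034 -0.004 -0.114" --pt "0.085 0.014 -0.034 -0.004 -0.114" --pt "0.085 0.014 -0.034 -0.004 -0.114" --pt "0.085 0.014 -0.034 -0.004 -0.114" --pt "0.085 0.014 -0.034 -0.004 -0.114"

```text
clock: 2.8
position: [0.6168, -0.2586, 0.1831]
ee_rot: [0.707, -0.023, -0.707, -0.023]
ft_force: [0.3, 0.6, 0.8]
grip_width: 0.995
```

```bash
cat >> h.py <<'E'
from scipy.spatial.transform import Rotation as R
def yaw():
    o=monitor.get_obs(); m=R.from_quat(o['ee_rot']).as_matrix(); return np.degrees(np.arctan2(m[1,1],m[0,1])),o['position'],o
def rect(P,n):
    P=P[~np.isnan(P[:,0])]; (cx,cy),(a,b),t=cv2.minAreaRect((P[:,:2]*1000).astype(np.float32))
    print(n,len(P),'c',round(cx,1),round(cy,1),'size',round(a,1),round(b,1),'ang',round(t,1),'z',np.percentile(P[:,2],[5,50,95]).round(4))
E
python3 - <<'E'
from h import *
print(yaw()[:2],yaw()[2]['joint_pos'].round(2)); p=camera('wrist'); save(p,'w1.png'); w=cloud(p); np.savez('w1',w=w,c=p['color'])
hsv=cv2.cvtColor(p['color'],cv2.COLOR_RGB2HSV)
o=(hsv[...,0]<20)&(hsv[...,1]>150)&(hsv[...,2]>80)&(w[...,2]>.015)
near=np.hypot(w[...,0]-.617,w[...,1]+.252)<.06
rect(w[o&near],'orange'); rect(w[o&near&(w[...,2]>.033)],'orange top'); rect(w[near&(w[...,2]>.012)&(w[...,2]<.06)],'all')
for d in regions_of(p,'module')[:2]:
    print(d['p'],d['centre']);rect(w[d['region']],'net')
E
```

```text
(np.float64(-93.65393980310212), array([ 0.61684936, -0.25864123,  0.1830849 ])) [-0.17  0.54  0.72  1.43 -0.36  1.31 -1.06]
orange 3196 c 616.7 -251.5 size 37.7 62.5 ang 86.9 z [0.0323 0.0358 0.041 ]
orange top 2581 c 617.9 -251.6 size 37.7 60.2 ang 86.9 z [0.0332 0.0394 0.0411]
all 4944 c 618.0 -250.7 size 40.0 83.2 ang 86.4 z [0.0319 0.0379 0.0409]
0.63 [218.4, 305.3]
net 3576 c 617.1 -250.8 size 39.6 64.6 ang 86.9 z [0.0321 0.036  0.041 ]
```

View pics/w1.png

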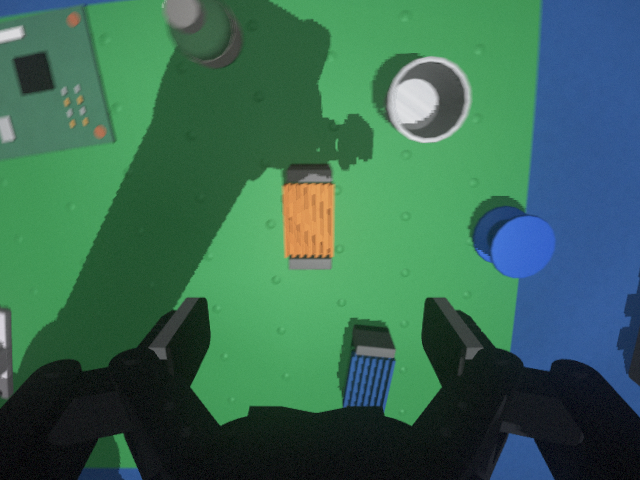

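Orange module is at w1 (col 308,row 220), long side vertical, between the jaws' line; blue (368,375), cup (430,98) and spool (520,240) are clear of the fingers. Descending and gripping.

Emit:
step_arm --pt "0.085 0.0007 0.0076 0 0.005" --pt "0.085 0 0 -0.02 0" --pt "0.085 0 0 -0.03 0" --pt "0.085 0 0 -0.03 0" --pt "0.085 0 0 -0.03 0" --pt "0.085 0 0 -0.02 0" --pt "0.085 0 0 -0.015 0" --pt "0.085 0 0 -0.01 0" --pt "0.085 0 0 -0.005 0" --pt "0.085 0 0 0 0" --pt "0.06 0 0 0 0" --pt "0.055 0 0 0 0" --force 30

```text
clock: 3.9
position: [0.6176, -0.25, 0.0248]
ee_rot: [0.708, -0.019, -0.706, -0.019]
ft_force: [0.0, 0.9, -0.6]
grip_width: 0.74
```

Emit:
step_arm --pt "0.045 0 0 0 0" --pt "0.03 0 0 0 0" --pt "0.03 0 0 0 0" --pt "0.03 0 0 0 0" --pt "0.03 0 0 0 0" --pt "0.03 0 0 0 0" --force 30

```text
clock: 4.4
position: [0.6174, -0.25, 0.0243]
ee_rot: [0.707, -0.019, -0.706, -0.019]
ft_force: [-0.1, 0.2, 7.4]
grip_width: 0.461
```

Emit:
step_arm --pt "0.03 0 0 0.003 0" --pt "0.03 0 0 0.006 0" --pt "0.03 0 0 0.012 0" --pt "0.03 0 0 0.02 0" --pt "0.03 0 0 0.02 0" --pt "0.03 0 0 0.01 0" --pt "0.03 0 0 0 0" --force 35

```text
clock: 4.98
position: [0.6182, -0.2504, 0.0976]
ee_rot: [0.708, -0.02, -0.705, -0.019]
ft_force: [-0.1, -0.2, -0.4]
grip_width: 0.462
```

Run:
```python
from h import *
y,pos,o=yaw();print(y,pos,o['grip_width'],o['ft_force']); p=camera('wrist'); save(p,'w2.png'); w=cloud(p); np.savez('w2',w=w,c=p['color'])
hsv=cv2.cvtColor(p['color'],cv2.COLOR_RGB2HSV)
o=(hsv[...,0]<20)&(hsv[...,1]>150)&(hsv[...,2]>60)&(w[...,2]>.015)&(np.hypot(w[...,0]-pos[0],w[...,1]-pos[1])<.06)
rect(w[o],'orange')
```

```text
-93.10780797532307 [ 0.61821294 -0.2504233   0.09758066] 0.4622516505565869 [-0.0835227  -0.15536367 -0.44052527]
orange 14183 c 618.5 -249.7 size 40.0 61.2 ang 86.6 z [0.1056 0.1116 0.114 ]
```

View pics/w2.png

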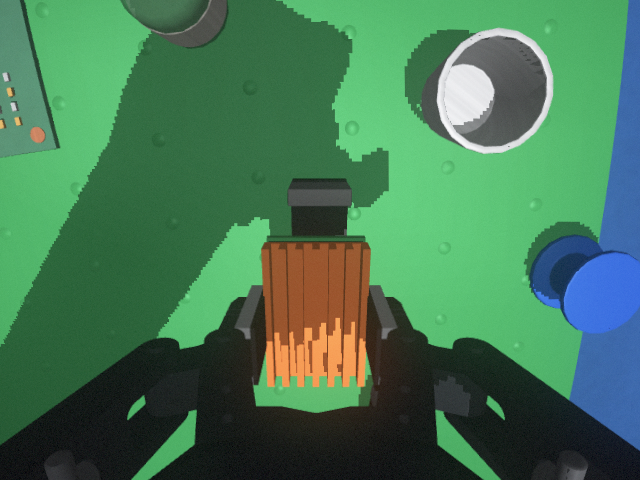

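Module is held squarely between the pads (w2 col 315,row 315), carrier empty below at (320,200). On to the clear spot.

Emit:
step_arm --pt "0.03 -0.0108 0.0182 0 -0.025" --pt "0.03 -0.0108 0.0182 0 -0.025" --pt "0.03 -0.0108 0.0182 0 -0.025" --pt "0.03 -0.0108 0.0182 0 -0.025" --pt "0.03 -0.0108 0.0182 0 -0.025" --pt "0.03 -0.0108 0.0182 0 -0.025" --pt "0.03 -0.0108 0.0182 0 -0.025" --pt "0.03 -0.0108 0.0182 0 -0.025" --pt "0.03 -0.0108 0.0182 0 -0.025" --pt "0.03 -0.0108 0.0182 0 -0.025" --pt "0.03 0 0 -0.01 0" --pt "0.03 0 0 -0.02 0"

```text
clock: 6.03
position: [0.5095, -0.0661, 0.0647]
ee_rot: [0.7, -0.106, -0.698, -0.107]
ft_force: [1.4, -0.2, 0.2]
grip_width: 0.457
```

Emit:
step_arm --pt "0.03 0 0 -0.02 0" --pt "0.03 0 0 -0.015 0" --pt "0.03 0 0 -0.01 0" --pt "0.03 0 0 -0.008 0" --pt "0.03 0 0 -0.004 0" --pt "0.03 0 0 0 0" --pt "0.03 0 0 0 0"

```text
clock: 6.62
position: [0.5091, -0.0679, 0.0076]
ee_rot: [0.699, -0.107, -0.699, -0.107]
ft_force: [0.4, 0.4, -0.5]
grip_width: 0.46
```

Emit:
step_arm --pt "0.03 0 0 -0.001 0" --pt "0.03 0 0 -0.001 0" --pt "0.03 0 0 -0.001 0" --pt "0.03 0 0 -0.0005 0" --pt "0.03 0 0 0 0"

```text
clock: 7.03
position: [0.5091, -0.0676, 0.0043]
ee_rot: [0.699, -0.107, -0.699, -0.107]
ft_force: [-3.0, 1.3, 4.0]
grip_width: 0.461
```

Emit:
step_arm --pt "0.045 0 0 0 0" --pt "0.055 0 0 0 0" --pt "0.07 0 0 0 0" --pt "0.085 0 0 0 0" --pt "0.085 0 0 0.005 0" --pt "0.085 0 0 0.015 0" --pt "0.085 0 0 0.03 0" --pt "0.085 0 0 0.03 0.07" --pt "0.085 0 0 0.03 0.115" --pt "0.085 0 0 0.02 0.115" --pt "0.085 0 0 0.01 0.115" --pt "0.085 0 0 0 0.115"

```text
clock: 8.03
position: [0.5103, -0.0679, 0.1468]
ee_rot: [0.704, 0.082, -0.701, 0.081]
ft_force: [0.7, 0.5, -0.2]
grip_width: 0.996
```

Emit:
step_arm --pt "0.085 0 0 0 0.115" --pt "0.085 0 0 0 0.115" --pt "0.085 0 0 0 0.115" --pt "0.085 0 0 0 0.115" --pt "0.085 0 0 0 0.115" --pt "0.085 0 0 0 0.115" --pt "0.085 0 0 0 0.115" --pt "0.085 0 0 0 0.115" --pt "0.085 0 0 0 0.115" --pt "0.085 0 0 0 0" --pt "0.085 0 0 0 0"

```text
clock: 8.95
position: [0.5088, -0.0679, 0.1441]
ee_rot: [0.572, 0.416, -0.572, 0.416]
ft_force: [1.6, 0.6, -0.1]
grip_width: 0.991
```

Run:
```python
from h import *
y,pos,o=yaw();print(y,pos,o['grip_width'],o['joint_pos'].round(2)); p=camera('wrist'); save(p,'w3.png'); w=cloud(p); np.savez('w3',w=w,c=p['color'])
hsv=cv2.cvtColor(p['color'],cv2.COLOR_RGB2HSV)
o=(hsv[...,0]<20)&(hsv[...,1]>150)&(hsv[...,2]>60)&(w[...,2]>.005)&(np.hypot(w[...,0]-.509,w[...,1]+.067)<.06)
rect(w[o],'orange');rect(w[o&(w[...,2]>.016)],'orange')
```

```text
-17.98575388548669 [ 0.5088143  -0.06786115  0.14407407] 0.9910299990244442 [-0.52  0.17  0.62  1.89 -0.11  1.11 -0.17]
orange 3967 c 509.6 -66.6 size 40.3 59.5 ang 72.6 z [0.0126 0.0192 0.021 ]
orange 2626 c 509.6 -66.6 size 40.3 59.4 ang 72.5 z [0.017  0.0199 0.0211]
```

View pics/w3.png

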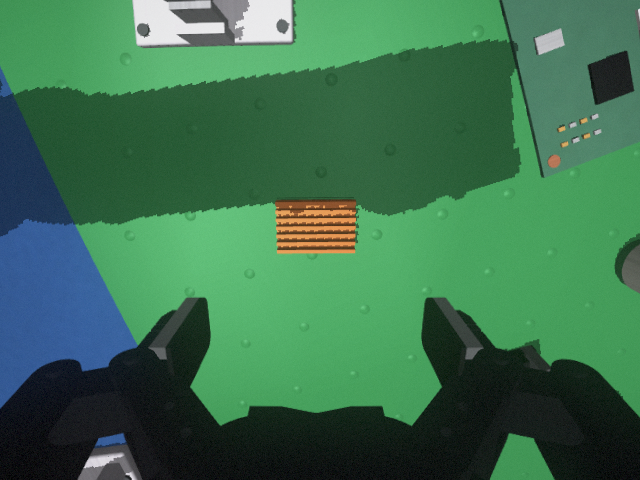

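Module lies flat on the mat (w3 col 316,row 227), length along the jaw direction. Gripping by the ends.

Emit:
step_arm --pt "0.085 0.0008 0.0013 -0.02 0.009" --pt "0.085 0 0 -0.03 0" --pt "0.085 0 0 -0.03 0" --pt "0.085 0 0 -0.025 0" --pt "0.085 0 0 -0.015 0" --pt "0.085 0 0 -0.01 0" --pt "0.085 0 0 -0.006 0" --pt "0.085 0 0 -0.003 0" --pt "0.085 0 0 0 0" --pt "0.07 0 0 0 0" --pt "0.065 0 0 0 0" --pt "0.06 0 0 0 0" --force 30

```text
clock: 10.0
position: [0.5101, -0.0663, 0.0056]
ee_rot: [0.57, 0.419, -0.569, 0.42]
ft_force: [-0.5, 0.5, -0.0]
grip_width: 0.705
```

Emit:
step_arm --pt "0.05 0 0 0 0" --pt "0.05 0 0 0 0" --pt "0.05 0 0 0 0" --pt "0.05 0 0 0 0" --pt "0.05 0 0 0 0" --force 35

```text
clock: 10.42
position: [0.5102, -0.0663, 0.0058]
ee_rot: [0.57, 0.419, -0.569, 0.419]
ft_force: [-2.3, 0.4, 8.0]
grip_width: 0.693
```

Emit:
step_arm --pt "0.05 0 0 0.003 0" --pt "0.05 0 0 0.008 0" --pt "0.05 0 0 0.015 0" --pt "0.05 0 0 0.025 0" --pt "0.05 0 0 0.03 0" --pt "0.05 0 0.01 0.03 0" --pt "0.05 0 0.02 0.03 0" --pt "0.05 0 0.02 0.02 0" --pt "0.05 0 0.02 0.01 0" --pt "0.05 0 0.01 0 0" --pt "0.05 0 0 0 0" --pt "0.05 0 0 0 0"

```text
clock: 11.42
position: [0.5091, 0.0131, 0.175]
ee_rot: [-0.569, -0.42, 0.57, -0.419]
ft_force: [-0.3, -0.7, -1.1]
grip_width: 0.691
```

Run:
```python
from h import *
y,pos,o=yaw();print(y,pos,o['grip_width'],o['ft_force']); p=camera('wrist'); save(p,'w4.png'); w=cloud(p); np.savez('w4',w=w,c=p['color'])
hsv=cv2.cvtColor(p['color'],cv2.COLOR_RGB2HSV)
o=(hsv[...,0]<20)&(hsv[...,1]>150)&(hsv[...,2]>60)&(np.hypot(w[...,0]-pos[0],w[...,1]-pos[1])<.06)
rect(w[o],'orange')
grn=(hsv[...,0]>45)&(hsv[...,0]<85)&(hsv[...,1]>100)
z=w[...,2]; n=(np.hypot(w[...,0]-.502,w[...,1]-.139)<.1)&~grn
rect(w[n&(z>.009)&(z<.016)],'base'); 
for nm,(W,N) in {'w4':(w,n),'top':(lambda W:(W,np.hypot(W[...,0]-.502,W[...,1]-.139)<.1))(np.load('top.npz')['w'])}.items():
    P=W[N]; t=np.radians(-17.6); ex=np.array([np.cos(t),np.sin(t)]); ey=np.array([-ex[1],ex[0]])
    q=P[:,:2]-[.5016,.1387]; f=np.c_[q@ex,q@ey]*1000; zz=P[:,2]*1000
    print(nm)
    for lo,hi in [(8,16),(24,32),(40,56),(56,75),(75,200)]:
        for a in range(-80,100,6):
            m=(zz>lo)&(zz<hi)&(f[:,1]>=a)&(f[:,1]<a+6)
            if m.sum()>5: print((lo,hi),'y',a,m.sum(),'x',np.percentile(f[m,0],[1,99]).round(1),'z',np.median(zz[m]).round(1))
```

```text
-17.214945930518315 [0.50906535 0.01310968 0.17504348] 0.6914530879637839 [-0.34667385 -0.68016022 -1.11589959]
orange 14417 c 509.1 12.5 size 41.3 59.8 ang 72.7 z [0.183  0.1884 0.19  ]
base 12108 c 499.4 132.2 size 113.3 110.7 ang 72.1 z [0.0109 0.0122 0.0137]
w4
(8, 16) y -68 159 x [-53.1  53.1] z 11.2
(8, 16) y -62 714 x [-54.   53.5] z 12.2
(8, 16) y -56 732 x [-54.1  53.9] z 12.5
(8, 16) y -50 711 x [-53.4  54.1] z 12.2
(8, 16) y -44 912 x [-53.  54.] z 12.2
(8, 16) y -38 1049 x [-53.2  54. ] z 12.1
(8, 16) y -32 1091 x [-52.8  53.9] z 12.1
(8, 16) y -26 775 x [-53.7  54. ] z 12.1
(8, 16) y -20 392 x [-54.3  54.5] z 12.2
(8, 16) y -14 483 x [-54.1  54.4] z 12.3
(8, 16) y -8 542 x [-53.7  54.4] z 12.1
(8, 16) y -2 556 x [-53.4  55. ] z 12.1
(8, 16) y 4 547 x [-53.6  54.9] z 12.1
(8, 16) y 10 557 x [-53.8  54.8] z 12.2
(8, 16) y 16 558 x [-54.   54.8] z 12.2
(8, 16) y 22 564 x [-53.3  54.7] z 12.2
(8, 16) y 28 529 x [-53.7  54.7] z 12.2
(8, 16) y 34 482 x [-53.8  55.3] z 12.3
(8, 16) y 40 429 x [-53.7  55.3] z 12.9
(8, 16) y 46 330 x [-53.5  55.1] z 12.2
(24, 32) y -62 28 x [-3.4
[... 2265 characters left out ...]
z 50.1
(40, 56) y -20 28 x [-28.2  28. ] z 47.2
(40, 56) y 22 26 x [-28.9  28.9] z 44.6
(40, 56) y 28 70 x [-29.1  28.1] z 49.7
(40, 56) y 34 17 x [-28.9  25.9] z 49.3
(40, 56) y 40 37 x [-48.3  48.1] z 53.6
(40, 56) y 46 40 x [-46.7  46.4] z 54.1
(40, 56) y 52 20 x [-48.3  48. ] z 53.6
(56, 75) y -56 29 x [-13.4  11.8] z 61.7
(56, 75) y -50 30 x [-15.2  14.5] z 63.2
(56, 75) y 40 26 x [-46.2  47.3] z 57.1
(56, 75) y 46 87 x [-47.5  46.8] z 61.9
(56, 75) y 52 7 x [-47.9  45. ] z 57.4
(75, 200) y 46 112 x [-33.9  32.3] z 91.3
(75, 200) y 52 186 x [-34.2  34.4] z 113.6
(75, 200) y 58 127 x [-35.2  33.5] z 139.3
(75, 200) y 64 33 x [-33.2  31. ] z 137.4
(75, 200) y 70 12 x [-18.2  18. ] z 128.2
```

View pics/w4.png

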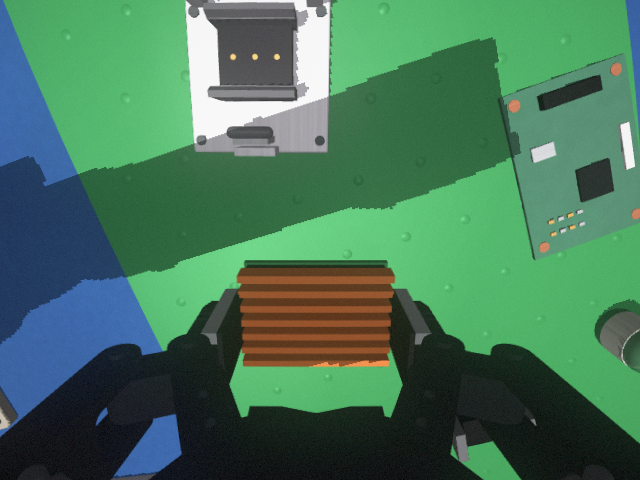

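w4: module held flat (315,315), fixture ahead with nest (255,50), rails at rows 12 and 92, roller (250,132). One finer calculation from the same image.

Run:
```python
from h import *
def go(nm,t0):
    W=np.load(nm+'.npz')['w']; P=W[np.hypot(W[...,0]-.502,W[...,1]-.139)<.1]
    t=np.radians(t0); ex=np.array([np.cos(t),np.sin(t)]); ey=np.array([-ex[1],ex[0]])
    q=P[:,:2]-[.5016,.1387]; f=np.c_[q@ex,q@ey]*1000; zz=P[:,2]*1000
    r=(zz>42)&(zz<56)&(abs(f[:,0])<32)
    for lo,hi in [(-32,-5),(5,45)]:
        s=r&(f[:,1]>lo)&(f[:,1]<hi); print(nm,'rail y',np.percentile(f[s,1],[1,5,50,95,99]).round(1),'x',np.percentile(f[s,0],[1,99]).round(1),'top',np.percentile(zz[s],95).round(1))
        for a in (-22,0,22):
            m=s&(abs(f[:,0]-a)<7); print('   at x',a,np.percentile(f[m,1],[2,50,98]).round(1))
    n=(zz>26)&(zz<30)&(abs(f[:,0])<35)&(abs(f[:,1]-4)<30)
    print(' floor y',np.percentile(f[n,1],[1,99]).round(1),'x',np.percentile(f[n,0],[1,99]).round(1))
    b=(zz>9)&(zz<15)&(abs(f[:,0])<62); print(' base y',np.percentile(f[b,1],[.3,99.7]).round(1),'x',np.percentile(f[b,0],[1,99]).round(1))
    n=(zz>57)&(zz<75)&(f[:,1]<0); print(' roller',np.percentile(f[n,1],[2,50,98]).round(1))
    c=zz>75
    if c.sum()>50:
        A=np.polyfit(zz[c],f[c,1],1);print(' cover slope dy/dz',A, 'deg',np.degrees(np.arctan(A[0])),'top',np.percentile(zz[c],99))
        print(' pts',[(z,np.percentile(f[c&(abs(zz-z)<5),1],[2,50,98]).round(1)) for z in (90,105,120,140)])
go('w4',-17.8);go('top',-17.8)
```

```text
w4 rail y [-23.5 -23.  -19.7 -15.5 -15. ] x [-28.8  29.5] top 52.2
   at x -22 [-23.  -19.7 -14.9]
   at x 0 [-23.5 -19.7 -15. ]
   at x 22 [-23.5 -19.7 -15.6]
w4 rail y [27.8 28.1 31.2 35.8 36.5] x [-29.4  30. ] top 52.0
   at x -22 [28.1 31.2 36. ]
   at x 0 [27.8 31.2 36.4]
   at x 22 [27.9 31.1 35.6]
 floor y [-23.2  28. ] x [-26.3  26.7]
 base y [-63.1  49.3] x [-53.7  54.5]
 roller [-54.9 -48.3 -43. ]
 cover slope dy/dz [ 2.02027230e-02 -1.01744032e+02] deg 1.1573733177783099 top 275.8217334441819Traceback (most recent call last):
  File "<stdin>", line 19, in <module>
  File "<stdin>", line 18, in go
    return _quantile_unchecked(
        a, q, axis, out, overwrite_input, method, keepdims, weights)
    return _ureduce(a,
                    func=_quantile_ureduce_func,
    ...<5 lines>...
                    overwrite_input=overwrite_input,
                    method=method)
    r = func(a, **kwargs)
    result = _quantile(arr,
                       quantiles=q,
    ...<2 lines>...
                       out=out,
                       weights=wgt)
    slices_having_nans = np.isnan(arr[-1, ...])
                                  ~~~^^^^^^^^^
IndexError: index -1 is out of bounds for axis 0 with size 0
```

Run:
```python
from h import *
p=camera('wrist'); y,pos,o=yaw(); M=np.array(p['cam_to_world']); T=R.from_quat(o['ee_rot']).as_matrix()
print('cam in tool',T.T@(M[:3,3]-pos),'look',T.T@(-M[:3,2]))
W=np.load('top.npz')['w']; t=np.radians(-17.8); ex=np.array([np.cos(t),np.sin(t)]); ey=np.array([-ex[1],ex[0]])
for nm in['top','scene']:
    W=np.load(nm+'.npz')['w'].reshape(-1,3); q=W[:,:2]-[.5039,.1447]; f=np.c_[q@ex,q@ey]*1000; z=W[:,2]*1000
    for h in range(60,150,15):
        s=(abs(f[:,0])<34)&(f[:,1]>20)&(f[:,1]<110)&(abs(z-h-4)<4)
        if s.sum()>4:print(nm,h,s.sum(),np.percentile(f[s,1],[3,50,97]).round(1))
```

```text
cam in tool [-0.14279417  0.00015276 -0.0727652 ] look [9.59446156e-01 2.18977407e-04 2.81891869e-01]
top 60 38 [39.4 42.7 44.3]
top 75 20 [41.6 43.1 45.6]
top 90 40 [41.7 44.1 47.2]
top 105 60 [44.4 47.7 50. ]
top 120 49 [49.4 51.  64.8]
top 135 90 [51.3 55.2 60.3]
scene 60 59 [47.  51.6 53. ]
scene 75 54 [48.6 53.4 55.7]
scene 90 55 [49.3 55.2 57.6]
scene 105 60 [52.5 62.2 65.1]
scene 120 67 [55.5 64.4 67. ]
scene 135 97 [54.7 60.  63. ]
```

Emit:
step_arm --pt "0.05 -0.0006 0.0052 0 -0.008" --pt "0.05 -0.0006 0.016 0 0" --pt "0.05 -0.0006 0.02 0 0" --pt "0.05 -0.0008 0.025 0 0" --pt "0.05 -0.0008 0.025 0 0" --pt "0.05 -0.0006 0.02 0 0" --pt "0.05 -0.0006 0.013 0 0" --pt "0.05 -0.0006 0.008 0 0" --pt "0.05 0 0 0 0" --pt "0.05 0 0 0 0" --pt "0.05 0 0 0 0"

```text
clock: 12.43
position: [0.5047, 0.1442, 0.1758]
ee_rot: [-0.571, -0.416, 0.572, -0.417]
ft_force: [1.0, -0.2, -0.0]
grip_width: 0.69
```

Run:
```python
from h import *
y,pos,o=yaw();print(y,pos,o['grip_width'],o['ft_force'])
p=camera('wrist'); w=cloud(p); M=np.array(p['cam_to_world'])
hsv=cv2.cvtColor(p['color'],cv2.COLOR_RGB2HSV)
m=(hsv[...,0]<20)&(hsv[...,1]>150)&(hsv[...,2]>60)&(np.hypot(w[...,0]-pos[0],w[...,1]-pos[1])<.045)&(w[...,2]>.15)
rect(w[m],'orange')
t=np.radians(-17.8); ex=np.array([np.cos(t),np.sin(t)]); ey=np.array([-ex[1],ex[0]])
W=w.reshape(-1,3); q=W[:,:2]-[.5039,.1447]; f=np.c_[q@ex,q@ey]*1000; z=W[:,2]*1000
r=(z>42)&(z<56)&(abs(f[:,0])<32)
for lo,hi in [(-40,-5),(5,38)]:
    s=r&(f[:,1]>lo)&(f[:,1]<hi); print('rail',s.sum(),np.percentile(f[s,1],[1,50,99]).round(1) if s.sum()>5 else '',np.percentile(f[s,0],[1,99]).round(1) if s.sum()>5 else '')
print('tcp in nest',(pos[:2]-[.5039,.1447])@np.c_[ex,ey]*1000)
save(p,'w5.png')
```

```text
-17.826163120492872 [0.50469606 0.14416354 0.17579689] 0.6902038928694881 [ 0.97050797 -0.23491375 -0.02688815]
orange 14202 c 504.7 143.7 size 41.2 60.1 ang 72.3 z [0.1838 0.1892 0.1907]
rail 615 [-25.1 -23.1 -20.9] [-29.8  28.9]
rail 893 [21.8 27.  29.9] [-29.9  29.4]
tcp in nest [ 0.92194535 -0.26742658]
```

Emit:
step_arm --pt "0.05 -0.0009 0.0012 -0.01 0" --pt "0.05 0 0 -0.02 0" --pt "0.05 0 0 -0.025 0" --pt "0.05 0 0 -0.025 0" --pt "0.05 0 0 -0.015 0" --pt "0.05 0 0 -0.01 0" --pt "0.05 0 0 -0.005 0" --pt "0.05 0 0 0 0" --pt "0.05 0 0 0 0"

```text
clock: 13.23
position: [0.504, 0.1469, 0.0664]
ee_rot: [0.571, 0.417, -0.571, 0.417]
ft_force: [0.5, 0.8, 0.0]
grip_width: 0.691
```

Emit:
step_arm --pt "0.05 0 0 0 0" --pt "0.05 0 0 0 0"

```text
clock: 13.4
position: [0.5041, 0.1472, 0.0668]
ee_rot: [0.572, 0.417, -0.57, 0.417]
ft_force: [-0.3, -0.3, -0.8]
grip_width: 0.692
```

Run:
```python
from h import *
t=np.radians(-17.8); ex=np.array([np.cos(t),np.sin(t)]); ey=np.array([-ex[1],ex[0]])
p=camera('wrist'); w=cloud(p); y,pos,o=yaw();print(y,pos,o['ft_force'],(pos[:2]-[.5039,.1447])@np.c_[ex,ey]*1000)
hsv=cv2.cvtColor(p['color'],cv2.COLOR_RGB2HSV)
W=w.reshape(-1,3); q=W[:,:2]-[.5039,.1447]; f=np.c_[q@ex,q@ey]*1000; z=W[:,2]*1000
m=((hsv[...,0]<20)&(hsv[...,1]>150)&(hsv[...,2]>60)).ravel()&(z>70)&(z<90)&(np.hypot(*f.T)<45)
print('module x,y',np.percentile(f[m],[1,99],axis=0).round(1).tolist(),np.percentile(z[m],[5,95]))
s=(z>42)&(z<56)&(abs(f[:,0])<32)&(f[:,1]>12)&(f[:,1]<38)
print('rail',s.sum(),np.percentile(f[s,1],[1,50,99]).round(1),np.percentile(f[s,0],[1,99]).round(1))
save(p,'w6.png')
```

```text
-17.705896656739686 [0.50410735 0.1472592  0.06669706] [-0.08935338  0.22760745 -0.46765148] [-0.58491241  2.50007954]
module x,y [[-29.2, -17.5], [28.7, 22.1]] [74.82447459 81.70563385]Traceback (most recent call last):
  File "<stdin>", line 9, in <module>
    return _quantile_unchecked(
        a, q, axis, out, overwrite_input, method, keepdims, weights)
    return _ureduce(a,
                    func=_quantile_ureduce_func,
    ...<5 lines>...
                    overwrite_input=overwrite_input,
                    method=method)
    r = func(a, **kwargs)
    result = _quantile(arr,
                       quantiles=q,
    ...<2 lines>...
                       out=out,
                       weights=wgt)
    slices_having_nans = np.isnan(arr[-1, ...])
                                  ~~~^^^^^^^^^
IndexError: index -1 is out of bounds for axis 0 with size 0
```

Emit:
step_arm --pt "0.05 -0.0006 -0.0019 -0.004 0" --pt "0.05 0 0 -0.004 0" --pt "0.05 0 0 -0.002 0" --pt "0.05 0 0 0 0" --pt "0.05 0 0 0 0"

```text
clock: 13.87
position: [0.5028, 0.1451, 0.0556]
ee_rot: [-0.571, -0.417, 0.571, -0.417]
ft_force: [-0.3, 0.4, -1.0]
grip_width: 0.688
```

```bash
cat > chk.py <<'E'
from h import *
import sys
t=np.radians(-17.8); ex=np.array([np.cos(t),np.sin(t)]); ey=np.array([-ex[1],ex[0]])
p=camera('wrist'); w=cloud(p); y,pos,o=yaw();print(y,pos,o['ft_force'],(pos[:2]-[.5039,.1447])@np.c_[ex,ey]*1000)
hsv=cv2.cvtColor(p['color'],cv2.COLOR_RGB2HSV)
W=w.reshape(-1,3); q=W[:,:2]-[.5039,.1447]; f=np.c_[q@ex,q@ey]*1000; z=W[:,2]*1000
m=((hsv[...,0]<20)&(hsv[...,1]>150)&(hsv[...,2]>60)).ravel()&(z>30)&(z<90)&(np.hypot(*f.T)<45)
if m.any(): print('module x,y',np.percentile(f[m],[1,99],axis=0).round(1).tolist(),np.percentile(z[m],[5,95]))
save(p,sys.argv[1])
E
python3 chk.py w6.png
```

```text
-17.701318687687525 [0.50292338 0.14512583 0.05577133] [-0.58710206 -0.20037981 -1.29688882] [-1.06004427  0.10689622]
module x,y [[-29.9, -20.0], [28.1, 19.5]] [63.59322313 70.5401921 ]
```

View pics/w6.png

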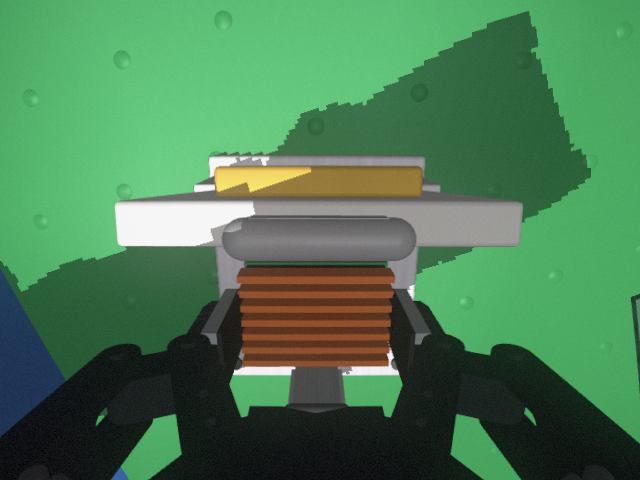

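w6: module (315,315) over the nest, cover edge (320,225) with yellow pad behind; clear of gripper. Small correction, then lowering slowly.

Emit:
step_arm --pt "0.05 0.0007 0.0004 0 0" --pt "0.05 0 0 -0.002 0" --pt "0.05 0 0 -0.003 0" --pt "0.05 0 0 -0.003 0" --pt "0.05 0 0 -0.003 0" --pt "0.05 0 0 0 0"

```text
clock: 14.42
position: [0.5032, 0.1454, 0.0441]
ee_rot: [-0.571, -0.417, 0.571, -0.417]
ft_force: [0.5, 0.3, -0.7]
grip_width: 0.689
```

Emit:
step_arm --pt "0.05 0 0 -0.003 0" --pt "0.05 0 0 -0.003 0" --pt "0.05 0 0 -0.002 0" --pt "0.05 0 0 -0.002 0" --pt "0.05 0 0 0 0"

```text
clock: 14.83
position: [0.5034, 0.1454, 0.0344]
ee_rot: [-0.571, -0.417, 0.571, -0.417]
ft_force: [-0.3, 0.4, -1.6]
grip_width: 0.691
```

No contact on the rails. Last few mm.

Emit:
step_arm --pt "0.05 0 0 -0.001 0" --pt "0.05 0 0 -0.001 0" --pt "0.05 0 0 -0.001 0" --pt "0.05 0 0 0 0"

```text
clock: 15.17
position: [0.5037, 0.1456, 0.032]
ee_rot: [0.571, 0.417, -0.571, 0.417]
ft_force: [0.0, 0.4, -0.3]
grip_width: 0.687
```

```bash
python3 chk.py w7.png
```

```text
-17.701701445732883 [0.50369213 0.14557102 0.0319085 ] [-0.2048674  -0.83138372  0.41205517] [-0.46418904  0.76577881]
module x,y [[-29.3, -20.0], [28.6, -12.7]] [40.99380075 46.88795621]
```

Emit:
step_arm --pt "0.05 0 0 -0.0005 0" --pt "0.05 0 0 -0.0005 0" --pt "0.05 0 0 -0.0004 0" --pt "0.05 0 0 0 0"

```text
clock: 15.55
position: [0.5037, 0.1456, 0.0318]
ee_rot: [0.571, 0.417, -0.571, 0.417]
ft_force: [-8.4, -3.4, 19.9]
grip_width: 0.694
```

Emit:
step_arm --pt "0.05 0 0 0.0009 0" --pt "0.05 0 0 0 0" --pt "0.064 0 0 0 0" --pt "0.07 0 0 0 0" --pt "0.078 0 0 0 0" --pt "0.078 0 0 0 0" --pt "0.078 0 0 0.005 0" --pt "0.078 0 0 0.015 0" --pt "0.078 0 0 0.025 0" --pt "0.078 0 0 0.025 0" --pt "0.078 0 0 0 0"

```text
clock: 16.47
position: [0.5062, 0.1462, 0.106]
ee_rot: [0.573, 0.417, -0.569, 0.417]
ft_force: [0.5, -0.0, 1.7]
grip_width: 0.912
```

```bash
python3 chk.py w8.png
```

```text
-17.710215387176042 [0.50528606 0.14609672 0.10395232] [ 0.5537615   0.58941203 -1.14608802] [0.89273975 1.75356678]
module x,y [[-28.8, -19.4], [28.7, 20.3]] [38.79286493 46.94842788]
```

View pics/w8.png

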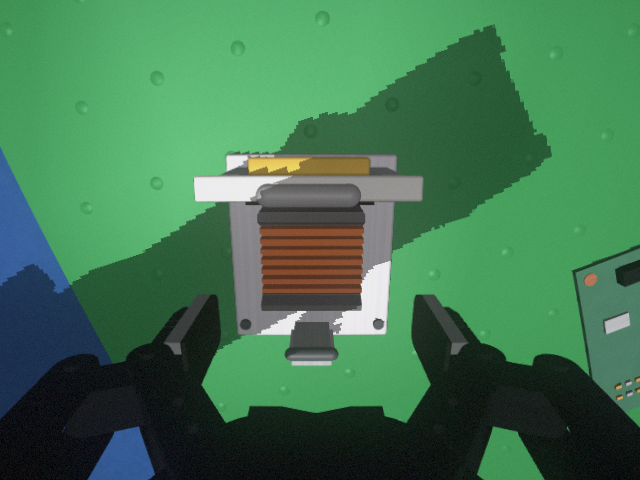

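w8: module (312,265) seated flat between both rails, level and centred (module x −28.8..28.7 mm and y −19.4..20.3 mm, nest frame); cover upright behind with yellow pad (310,165). Now closing the fingers and going round over the cover to its outer side.

Emit:
step_arm --pt "0.06 0 0 0.03 0" --pt "0.04 0 0 0.03 0" --pt "0.02 0 0 0.026 0" --pt "0 0 0 0.004 0" --pt "0 0.003 0.009 0 0" --pt "0 0.005 0.017 0 0" --pt "0 0.007 0.022 0 0" --pt "0 0.007 0.022 0 0" --pt "0 0.004 0.014 0 0" --pt "0 0.0025 0.007 0 0" --pt "0 0 0 0 0"

```text
clock: 17.43
position: [0.5317, 0.2385, 0.1897]
ee_rot: [-0.57, -0.418, 0.571, -0.418]
ft_force: [0.3, -0.3, -0.3]
grip_width: 0.001
```

Emit:
step_arm --pt "0 0 0 -0.015 0" --pt "0 0 0 -0.025 0" --pt "0 0 0 -0.02 0" --pt "0 0 0 -0.013 0" --pt "0 0 0 -0.005 0" --pt "0 0 0 0 0" --pt "0 0 0 0 0"

```text
clock: 18.02
position: [0.5324, 0.236, 0.1139]
ee_rot: [0.571, 0.417, -0.571, 0.417]
ft_force: [0.4, -0.2, -0.7]
grip_width: 0.004
```

Run:
```python
from h import *
t=np.radians(-17.8); ex=np.array([np.cos(t),np.sin(t)]); ey=np.array([-ex[1],ex[0]])
y,pos,o=yaw();print(y,pos,o['ft_force'],(pos[:2]-[.5040,.1450])@np.c_[ex,ey]*1000,o['joint_pos'].round(2))
```

```text
-17.75295292666821 [0.53243649 0.23595255 0.11386764] [ 0.38789582 -0.24531175 -0.68260276] [-0.72855343 95.29149786] [-0.84  0.35  0.42  1.74 -0.16  1.09 -0.68]
```

Emit:
step_arm --pt "0 -0.0029 -0.009 0.002 0" --pt "0 -0.0029 -0.009 0.002 0" --pt "0 -0.0029 -0.009 0.001 0" --pt "0 -0.0029 -0.009 0.001 0" --pt "0 -0.0029 -0.009 0.001 0" --pt "0 0 0 0 0"

```text
clock: 18.52
position: [0.5174, 0.189, 0.1209]
ee_rot: [0.572, 0.416, -0.571, 0.416]
ft_force: [0.8, -1.0, 0.1]
grip_width: -0.001
```

Emit:
step_arm --pt "0 -0.0022 -0.0067 -0.0005 0" --pt "0 -0.0022 -0.0067 -0.0008 0" --pt "0 -0.0022 -0.0067 -0.002 0" --pt "0 -0.0022 -0.0067 -0.0022 0" --pt "0 0 0 0 0"

```text
clock: 18.93
position: [0.5082, 0.1629, 0.1142]
ee_rot: [-0.571, -0.417, 0.572, -0.417]
ft_force: [1.0, -0.5, 0.2]
grip_width: -0.004
```

Run:
```python
from h import *
t=np.radians(-17.8); ex=np.array([np.cos(t),np.sin(t)]); ey=np.array([-ex[1],ex[0]])
y,pos,o=yaw();print(pos,o['ft_force'],(pos[:2]-[.5040,.1450])@np.c_[ex,ey]*1000)
p=camera('scene'); save(p,'s9.png',(220,360,310,450),4)
```

```text
[0.5081928  0.16289671 0.11419651] [ 0.98682726 -0.53436273  0.19500388] [-1.47884932 18.32170353]
```

View pics/s9.png

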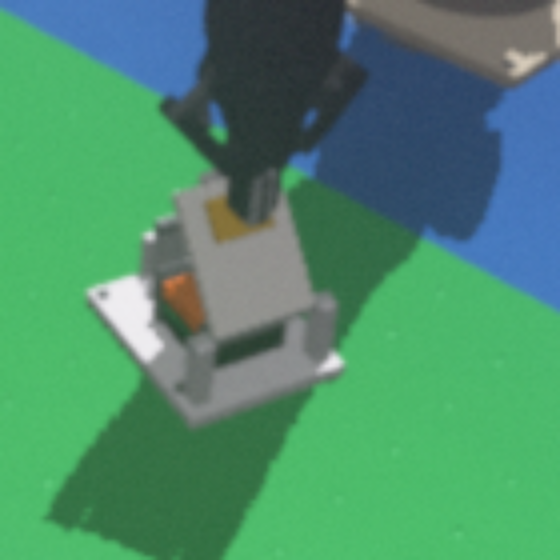

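s9: the fingers push on the yellow pad (240,215), cover about 50° open, the orange module stays in the nest (180,300). Continuing along the arc.

Emit:
step_arm --pt "0 -0.0008 -0.0057 -0.0022 0" --pt "0 -0.0008 -0.0057 -0.0028 0" --pt "0 -0.0018 -0.0054 -0.0046 0" --pt "0 -0.0018 -0.0054 -0.0051 0" --pt "0 -0.0011 -0.0035 -0.0042 0" --pt "0 -0.0011 -0.0035 -0.0046 0" --pt "0 0 0 0 0"

```text
clock: 19.57
position: [0.5009, 0.1344, 0.0903]
ee_rot: [-0.571, -0.417, 0.572, -0.417]
ft_force: [0.5, 0.8, 0.9]
grip_width: 0.002
```

Emit:
step_arm --pt "0 -0.0009 -0.0028 -0.0048 0" --pt "0 -0.0009 -0.0028 -0.0051 0" --pt "0 0 0 0 0"

```text
clock: 19.82
position: [0.4992, 0.1293, 0.0805]
ee_rot: [-0.571, -0.417, 0.571, -0.417]
ft_force: [0.4, 0.2, 1.4]
grip_width: -0.004
```

```bash
cat > c2.py <<'E'
from h import *
t=np.radians(-17.8); ex=np.array([np.cos(t),np.sin(t)]); ey=np.array([-ex[1],ex[0]])
y,pos,o=yaw();print(pos,o['ft_force'],(pos[:2]-[.5040,.1450])@np.c_[ex,ey]*1000)
E
python3 c2.py
```

```text
[0.49918632 0.12925157 0.08047015] [0.44937673 0.22550258 1.42682893] [  0.2309768  -16.46605908]
```

Emit:
step_arm --pt "0 -0.001 -0.003 -0.003 0" --pt "0 -0.0008 -0.0025 -0.003 0" --pt "0 -0.0005 -0.0016 -0.002 0" --pt "0 0 0 -0.002 0" --pt "0 0 0 -0.002 0" --pt "0 0 0 0 0"

```text
clock: 20.32
position: [0.4973, 0.1225, 0.0695]
ee_rot: [0.571, 0.417, -0.571, 0.417]
ft_force: [-0.8, 1.0, 3.1]
grip_width: 0.002
```

```bash
python3 c2.py
```

```text
[0.49733132 0.12252317 0.06948457] [-0.76458431  0.95978029  3.13142794] [  0.52161404 -23.43943095]
```

Emit:
step_arm --pt "0 0 0 -0.001 0" --pt "0 0 0 -0.001 0" --pt "0 0 0 -0.001 0" --pt "0 0 0 -0.001 0" --pt "0 0 0 0 0" --pt "0 0 0 0 0"

```text
clock: 20.82
position: [0.4973, 0.1222, 0.0658]
ee_rot: [-0.571, -0.417, 0.571, -0.417]
ft_force: [-4.1, -3.8, 11.2]
grip_width: -0.001
```

Emit:
step_arm --pt "0 0 0 -0.0005 0" --pt "0 0 0 -0.0005 0" --pt "0 0 0 0 0" --pt "0 0 0 0 0"

```text
clock: 21.15
position: [0.4974, 0.1221, 0.0656]
ee_rot: [-0.571, -0.417, 0.571, -0.417]
ft_force: [-7.8, -5.1, 21.5]
grip_width: 0.003
```

Hard stop at the shut height (z 0.0656). Lifting slowly to see whether it holds.

Emit:
step_arm --pt "0 0 0 0.002 0" --pt "0 0 0 0.002 0" --pt "0 0 0 0.004 0" --pt "0 0 0 0.008 0" --pt "0 0 0 0.02 0" --pt "0 0 0 0.03 0" --pt "0 0 0 0.035 0" --pt "0 0 0 0.035 0" --pt "0 0 0 0.02 0" --pt "0 0 0 0 0"

```text
clock: 21.98
position: [0.4994, 0.1234, 0.2256]
ee_rot: [0.574, 0.417, -0.568, 0.417]
ft_force: [0.4, 0.4, -0.1]
grip_width: -0.001
```

```bash
python3 c2.py
python3 - <<'E'
from h import *
t=np.radians(-17.8); ex=np.array([np.cos(t),np.sin(t)]); ey=np.array([-ex[1],ex[0]])
p=camera('scene'); w=cloud(p).reshape(-1,3); q=w[:,:2]-[.5040,.1450]; f=np.c_[q@ex,q@ey]*1000; z=w[:,2]*1000
s=(abs(f[:,0])<33)&(f[:,1]>-44)&(f[:,1]<38)&(z>52)&(z<75)
for a in (-40,-24,-5,10,25): 
    m=s&(abs(f[:,1]-a)<6)
    if m.any(): print(a,m.sum(),np.median(z[m]).round(1))
save(p,'s10.png',(220,360,310,450),4)
E
```

```text
[0.49941882 0.12336418 0.2256013 ] [ 0.38417958  0.44590367 -0.05197619] [  2.25209646 -22.00054391]
-40 37 61.9
-24 83 66.4
-5 98 61.7
10 89 61.4
25 96 61.4
```

View pics/s10.png

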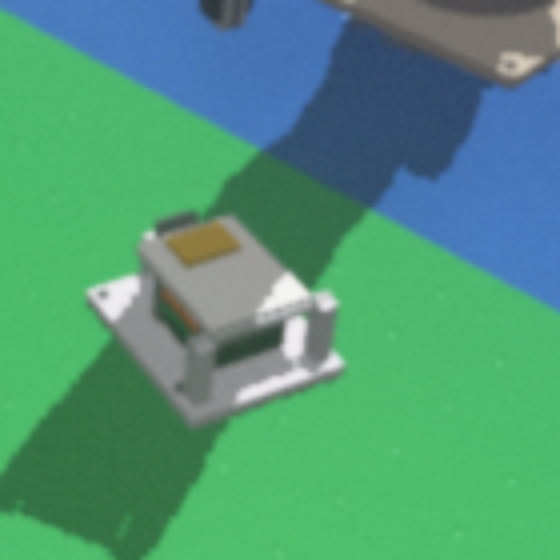

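s10: cover shut and level (top 61.4–61.9 mm along its length, pad top 66 mm), pad at (205,243), arm well clear. Handing in.

```bash
python3 -c "
from workcell import ticket; print(ticket.hand_in())"
```

```text
the job is handed in; nothing more can be done
None
```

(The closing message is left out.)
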